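Bleed the test line and hold the gear-unit test lever at its mark

ROBOT

A 6-joint arm with a two-finger parallel gripper is mounted at the origin on the work surface. World frame = base frame: x ahead of the robot, y to its left, z up, the work surface at z = 0. Lengths are in mm, angles in rad, forces in N, time in s.
With the tool pointing down it reaches from about 275 to 1000 mm from the base axis. Payload 8.4 kg.
Tool frame: the origin (TCP) lies midway between the tips of the shut fingers; the grasp point (between the pads) lies 19 mm behind it; y points along the fingers, z is the direction in which the jaws open and shut, and the axes are right-handed (so a half turn about y gives the same grasp; the last joint's range is limited). The gripper opens to 85 mm and grips with 20 to 120 N. Pads are 22 mm wide; open, the fingers measure 114 mm over their backs; the gripper's body (76 mm by 85 mm) begins 54 mm behind the grasp point. The pads swing forward as they close: fully open they stand 13 mm farther back than shut.
Start: joints at [-1.292, 0.353, 1.633, -0, 1.155, -0.002], TCP at [173.201, -600.524, 231.281] pointing down, gripper open.
Joint ranges: [-2.63, 2.63], [-0.92, 2.1], [0.06, 2.66], [-1.3, 4.44], [0, 2.69], [-3.02, 3.02]. Speed limits (rad/s): [2.22, 2.22, 2.79, 3.14, 3.14, 3.14].

INTERFACE

Orientations are given as [roll, pitch, yaw] about the fixed x, y, z axes, in that order (R = Rz(yaw) Ry(pitch) Rx(roll)).
In Python, from rig import r, imaging gives the robot as it stands. The module is installed in compiled form; this text tells all that it offers.
- The arm moves only by the tool send_rows, never from a script. Its argument "series" is a list of rows, each a list of 6 numbers: the shift along the tool's x, y, z in m, then the turn, a rotation vector about the tool's x, y, z in degrees. In form: [[dx, dy, dz, ax, ay, az], ...]. A call has 1 to 8 rows; each row shifts and turns the commanded pose from where the row before left it, along the tool's axes as they then stand; what a row does not reach is not made up. A row lasts 1/10 s, in which the tool goes at most 50 mm and 8.59 degrees, less where a joint would pass 70% of its speed; a pose out of reach is approached as far as the arm can. A call is refused whole if a number of a shift passes 0.05 or a number of a turn 8.59, either way. A call with a gripper value outside its range is refused whole. "gripper" is the opening, from 0 (shut) to 1 (fully open), set as the call begins (left out, the last holds). The fingers move at their own pace and stop on an object; "squeeze" is the grip in N (left out, the last holds). Time passes only in rows, so rows that do not move let the fingers close. It gives the time, the measured TCP pose, the force and the opening at its end, in the units of the state.
- r.sense(): the state, without advancing time (a new reading comes with each control period).
- imaging.grab_frame(name): name is "scene" or "side" or "wrist"; returns a dict with "frame" (480x640x3 uint8, red, green, blue), "depth" (480x640 float32, mm along the optical axis (not along the pixel's ray), 0 where there is no reading), "intrinsics" (3x3 intrinsics, pixels), "distortion" ([k1, k2, p1, p2, k3] as OpenCV has them; the pictures are not rectified), "origin" and "rotation" of the camera in the world. Camera axes: x right, y down, z forward; pixel columns grow to the right and rows downward; lengths in mm; the calibration is good to about 2 mm. A picture is of the moment at which its call begins.
- r.sign_off(): hands the job in, once; it reports no verdict.
The state is a dict: "clock": time; "qpos": joint angles; "qvel": joint speeds; "joint_efforts": joint torques, N m; "eef_pos": TCP position; "tcp_rot": TCP orientation; "contact_force": force on the tool from outside, world axes, zero at the start; "wrist_torque": the same for the moment, N m; "opening": opening from 0.0 (shut) to 1.0 (fully open).
Only numpy, scipy, OpenCV 4.12 (cv2) and the standard library are available. Lean on these libraries where they do the work, as an engineer would, in place of code of your own. Each camera call takes 0.05 s, during which the arm holds its last target.

TASK

Bleed the test line first: pull the red knob of the vent valve out until it clicks at full travel, then push it fully home again. Then press the orange pad of the spring-loaded test lever down with the gripper's fingers until its black pointer is level with the green tag, never driving the lever onto its bottom stop, and finish while still holding it there: do not let go. Leave the other things on the bench where they are.

Things in the scene. Friction and masses are not known exactly. Their poses are not given: they have to be found in the camera images.
- vent_valve: Fixed aluminium valve block (90 x 80 mm, top 100 mm above the bench) on a steel foot, with the red knob on its front. Origin: centre of the underside, on the bench. x axis points from the knob side to the back, z up; the knob is pulled along the block's -x.
- knob_center (a point): Centre of the red knob: a horizontal cylinder of 27 mm diameter and 24 mm length along the valve block's x axis, its axis 85 mm above the bench, on a 10 mm steel stem. When home, the knob's back face is 20 mm clear of the brass collar on the block (26 mm of the block). Moves with the knob.
- vent_knob (a joint): Travel of the red knob in m: 0 fully home (closed), 0.040 fully out, along the valve block's -x (roughly towards the robot). A spring detent clicks it into either end: about 4 to 5 N starts it, it pushes back up to half travel and then snaps on to the other end by itself. Starts home. Counts as out above 0.034, home below 0.003.
- test_stand: Fixed stand: grey base plate (280 x 160 x 12 mm) with the black gear unit (top 118 mm above the bench) at its back, the test lever on a bracket over it, and a white post (12 mm square, top 162 mm above the bench) beside the lever's pad, 78 mm to its +y side. Origin: on the bench; x axis points from the lever's pad to the gear unit, z up. The lever's hinge is a level axis along y through (+30, 0, 140) mm in this frame.
- lever_pad (a point): Orange pad at the free end of the test lever, 46 mm (along the lever) x 36 mm x 14 mm thick; this point is its middle, 160 mm from the hinge axis; its top face is 7 mm above it. At rest the lever rises 0.2 rad towards the pad (172 mm above the bench). x axis along the lever to the hinge, z normal to the top face.
- test_lever (a joint): Angle of the test lever in rad: 0 at rest (up), grows as the pad is pressed down, 0.5 at the bottom stop, where the pad's middle is 93 mm above the bench. The lever slopes up to the pad by 0.2 minus this angle. A spring pushes it back: about 6 N at the pad to start it, about 14 N at the stop; it flies up when let go.
- pointer_tip (a point): Tip of the thin black pointer that sticks out of the pad's +y side, 60 mm from the pad's middle and at the same height; it moves up and down beside the white post.
- green_tag: Bright green clamp (26 x 26 x 12 mm high) fixed on the white post beside the pointer; origin at its middle, z up. It shows the height at which the pointer must be held, different each time: 116 to 148 mm above the bench.
- screwdriver: Loose screwdriver lying between the two stations; leave alone..
- bushing: Loose steel bushing, 48 mm diameter, 45 mm high, standing to the right; leave alone. Origin: centre of its underside.
- bearing: Loose bearing ring, 70 mm diameter, 18 mm high, lying between the two stations towards the back; leave alone. Origin: centre of its underside.
- cleaner: Loose bottle of cleaner, 64 mm diameter, 190 mm high, standing to the left; leave alone. Origin: centre of its underside.
- grease_can: Loose yellow can, 90 mm diameter, 110 mm high, standing to the right; leave alone. Origin: centre of its underside.
- gear: Loose brass hub, 80 mm diameter, 40 mm high, standing to the left; leave alone. Origin: centre of its underside.
Mind the look-alikes: they are no part of the job. What is shaped like the vent_valve but purple or turquoise is not meant.

How it is judged:
By the outcome, as a careful person would: the job done as asked, in the order asked, and still so for the second after the job is handed in, while the arm keeps its last pose, push and grip.
It also fails if it takes over 54 s, if anything falls off the work surface, if the arm or the gripper's body presses on something with over 40 N, if the wrist force passes 120 N, or if a joint passes its speed limit or range.

## Working session

There is one attempt and no reset: what is moved stays moved. The work goes in short steps, Python scripts to look and compute and a tool call to move; the robot and the scene stay as the last step left them, time stands still between calls to the robot, and variables do not carry over. Pictures are saved under pics/ and viewed, and the job is handed in when it is done.

Besides the shell and the picture viewer there is one more tool, called after "Emit:" in YAML: its name, and indented under it one key for each argument. send_rows: Moves the arm, as the interface text tells. Its arguments: {"type":"object","properties":{"series":{"type":"array","items":{"type":"array","items":{"type":"number"}}},"gripper":{"type":"number"},"squeeze":{"type":"number"}},"required":["series"]}

```bash
mkdir -p pics
cat > h.py <<'E'
import numpy as np, cv2
from rig import r, imaging
from scipy.spatial.transform import Rotation as R
def grab(name,fn=None):
    f=imaging.grab_frame(name)
    if fn: cv2.imwrite('pics/'+fn,cv2.cvtColor(f['frame'],cv2.COLOR_RGB2BGR))
    return f
def cloud(f):
    h,w=f['depth'].shape
    u,v=np.meshgrid(np.arange(w),np.arange(h))
    p=cv2.undistortPoints(np.stack([u,v],-1).reshape(-1,1,2).astype(np.float64),np.array(f['intrinsics']),np.array(f['distortion'])).reshape(h,w,2)
    d=f['depth'].astype(float)
    c=np.dstack([p[...,0]*d,p[...,1]*d,d])
    P=c@np.array(f['rotation']).T+np.array(f['origin'])
    P[d<=0]=np.nan
    return P
E
python3 - <<'E'
from h import *
import pickle
fs={}
for n in ['scene','side']:
    f=grab(n,n+'0.png'); fs[n]=f; print(n,f['origin'],np.array(f['rotation']).round(3).tolist())
pickle.dump(fs,open('f0.pkl','wb'))
s=r.sense(); print(s)
E
```

```text
scene [1340.58621503  177.27166317  649.8317396 ] [-2.127, -0.025, 1.78]
side [-322.08325294  789.29445743  883.75350352] [-2.142, 0.017, -2.339]
{'clock': 0.1, 'qpos': array([-1.29239725e+00,  3.53547961e-01,  1.63404086e+00,  1.37368493e-05,
        1.15518635e+00, -2.42878010e-03]), 'qvel': array([ 0.00117929,  0.00051675, -0.00222023, -0.00022643,  0.00056421,
       -0.00011242]), 'joint_efforts': array([-1.36206309e-03, -6.06359339e+01, -3.42819250e+01, -1.32868404e-04,
        3.93128721e-03, -1.49031582e-06]), 'eef_pos': array([ 173.09379124, -600.12648594,  230.66415539]), 'tcp_rot': array([-1.57197881e+00,  1.54329039e-05, -2.86077036e+00]), 'contact_force': array([-0.70845996,  1.3011903 ,  0.10267276]), 'wrist_torque': array([ 0.02066296, -0.04145597,  0.03445667]), 'opening': 1.0014025199185446}
```

```bash
sed -i "s/c@np.array(f\['rotation'\]).T/c@R.from_euler('xyz',f['rotation']).as_matrix().T/" h.py
python3 - <<'E'
from h import *
import pickle
fs=pickle.load(open('f0.pkl','rb'))
for n in fs:
    P=cloud(fs[n]); print(n,np.array(fs[n]['intrinsics']).round(0).tolist(), P[::80,::80,2].round(0))
E
```

```text
scene [[441.0, 0.0, 324.0], [0.0, 441.0, 242.0], [0.0, 0.0, 1.0]] [[ 455.  431.  481.  500.  583.  508.  520.  530.]
 [ 174.   17.  100.  135.  184.  204.  229.  249.]
 [-113. -194.    1.   -0. -504. -445.  -58.  -13.]
 [-401.   38.   43.    1.    0.   -4.   -0.    1.]
 [  -2.   -4.   -1.    0.    2.  119.    0.   -1.]
 [  -1.   40.    4.   21.  131.  132.  133.  132.]]
side [[502.0, 0.0, 327.0], [0.0, 502.0, 240.0], [0.0, 0.0, 1.0]] [[ 730.  692.  653.  610.  564.  504.  772.  776.]
 [ 475.  413.  343.  254.  155.   18.  645.  531.]
 [ 200.  103.    1. -140. -319. -555.  517.  311.]
 [ -96. -230.  134.  151.    2.  102.  374.    1.]
 [-430.   28.   91.   -2.    3.   -2.  223.    1.]
 [-745.  100.   -0.    1.   -0.    1.   24.    2.]]
```

View pics/scene0.png

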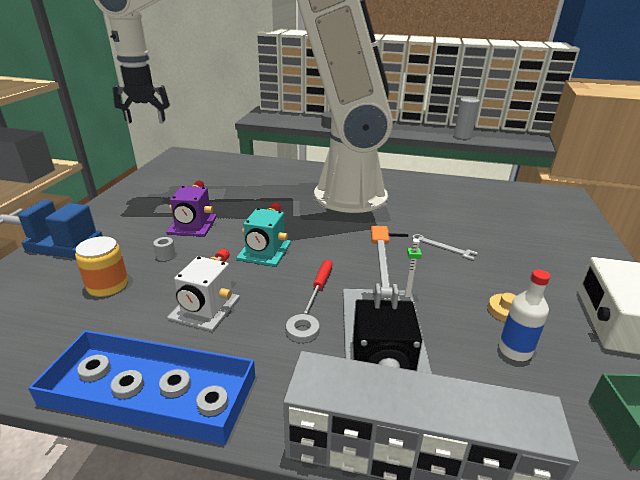

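View pics/side0.png

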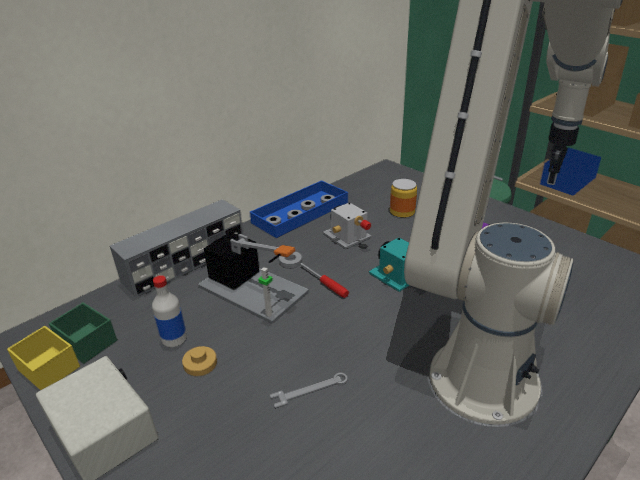

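The scene view shows the aluminium valve at about (203,285) with its knob at (222,255), behind the purple and turquoise decoys. The orange pad is at (380,233) and the green tag at (414,253). The side view shows the same valve at (349,222), the pad at (284,250) and the tag at (266,280). Next I'll measure these points.

```bash
cat > m.py <<'E'
from h import *
import pickle
fs=pickle.load(open('f0.pkl','rb'))
def comp(mask,P,tag,amin=8):
    n,l,st,c=cv2.connectedComponentsWithStats(mask.astype(np.uint8))
    for i in range(1,n):
        if st[i,4]<amin: continue
        Q=P[l==i]; Q=Q[~np.isnan(Q[:,0])]
        if len(Q)==0: continue
        print(tag,c[i].round(1),st[i,4],'med',np.median(Q,0).round(1),'min',np.percentile(Q,3,axis=0).round(1),'max',np.percentile(Q,97,axis=0).round(1))
for n in fs:
    f=fs[n]; P=cloud(f); hsv=cv2.cvtColor(f['frame'],cv2.COLOR_RGB2HSV).astype(int); H,S,V=[hsv[...,i] for i in range(3)]
    onb=(P[...,0]>100)&(P[...,0]<1000)&(P[...,2]>3)
    print(n)
    comp((S>150)&(V>80)&((H<6)|(H>174))&onb,P,'red')
    comp((S>150)&(V>100)&(H>=6)&(H<16)&onb,P,'orange')
    comp((S>150)&(V>100)&(H>=50)&(H<70)&onb,P,'green')
    # valve top
    m=(abs(P[...,2]-100)<4)&(S<60)&(V>90)&onb
    comp(m,P,'grey100',60)
    m=(abs(P[...,2]-118)<4)&onb&(V<80)
    comp(m,P,'gear118',60)
    m=(abs(P[...,2]-12)<4)&onb&(S<60)
    comp(m,P,'base12',100)
    m=(abs(P[...,2]-162)<4)&onb&(S<60)
    comp(m,P,'post',3)
E
python3 m.py
```

```text
scene
red [199.5 183.5] 41 med [ 233.  -422.4   93.1] min [ 217.6 -432.9   83.5] max [ 239.1 -415.3   97.5]
red [275.4 206.2] 55 med [ 315.8 -160.1   93.6] min [ 301.4 -173.7   84.3] max [ 322.  -152.4   98.2]
red [222.6 254.2] 110 med [ 569.9 -205.4   92.5] min [ 555.6 -221.3   77.6] max [ 575.6 -198.    98.6]
red [322.7 273.7] 278 med [492.   11.   22.7] min [438.3  -1.7  10.5] max [531.6  20.8  26.6]
red [540.1 276.8] 227 med [632.2 433.8 189.8] min [615.  421.5 177.4] max [639.1 447.5 192.4]
red [188.8 297.8] 8 med [ 704.  -224.9   69.9] min [ 703.4 -228.1   62.5] max [ 705.6 -220.7   75.6]
orange [379.5 233.5] 263 med [533.3 137.6 177.5] min [511.2 120.1 166.8] max [551.2 155.6 183.1]
orange [104.2 275.9] 871 med [ 660.5 -448.8   48.1] min [ 612.5 -495.8   22.7] max [ 672.1 -433.2   73. ]
green [414.1 254. ] 85 med [525.1 215.7 132.6] min [508.1 201.9 124.5] max [529.9 227.7 136.7]
grey100 [201.5 271.1] 936 med [ 649.8 -218.1   99.6] min [ 605.3 -256.7   96.9] max [ 688.9 -181.6  101.5]
grey100 [620.8 282.8] 1870 med [471.5 640.2 100.8] min [389.5 611.3  97.3] max [575.5 691.5 1
[... 3529 characters left out ...]
21.5]
base12 [343.8 238.2] 198 med [ 625.5 -181.    10.5] min [ 589.9 -263.3    8.3] max [ 712.1 -163.    15.5]
base12 [258.9 294. ] 2211 med [596.1 184.   12. ] min [505.4  84.9   8.7] max [747.  260.7  15.1]
base12 [123.1 458.2] 196 med [380.  688.9  11.9] min [377.8 616.4   8.3] max [382.7 755.1  15.6]
post [525.3 109.1] 14 med [  645.4 -1384.    161.3] min [  633.4 -1403.1   159.1] max [  662.4 -1372.3   165.4]
post [263.  246.6] 62 med [592.9 154.8 161.3] min [562.1 145.5 158.2] max [621.6 161.9 165. ]
post [263.7 269.4] 22 med [512.  216.2 160.7] min [505.5 209.  158.6] max [520.  221.4 163.2]
post [161.8 290.5] 33 med [614.3 440.9 162.3] min [610.8 425.7 158.2] max [622.3 448.6 165.5]
```

```bash
cat > m2.py <<'E'
from h import *
import pickle
fs=pickle.load(open('f0.pkl','rb'))
T=[]
for n in fs:
    f=fs[n]; P=cloud(f); hsv=cv2.cvtColor(f['frame'],cv2.COLOR_RGB2HSV).astype(int); H,S,V=[hsv[...,i] for i in range(3)]
    def sel(x0,x1,y0,y1,z0,z1,m=True): return P[(P[...,0]>x0)&(P[...,0]<x1)&(P[...,1]>y0)&(P[...,1]<y1)&(P[...,2]>z0)&(P[...,2]<z1)&m]
    q=sel(590,710,-275,-165,96,104); print(n,'valve top',cv2.minAreaRect(q[:,:2].astype(np.float32)),q[:,2].mean())
    q=sel(580,730,-285,-155,5,14); print(n,'valve foot',cv2.minAreaRect(q[:,:2].astype(np.float32)))
    q=sel(660,800,110,240,114,121.5); print(n,'gear top',cv2.minAreaRect(q[:,:2].astype(np.float32)))
    q=sel(480,800,60,290,8,15); print(n,'base',cv2.minAreaRect(q[:,:2].astype(np.float32)))
    red=(S>150)&(V>60)&((H<6)|(H>174))
    q=sel(540,590,-230,-190,70,105,red); print(n,'knob', q.min(0).round(1),q.max(0).round(1)); 
    q=sel(540,590,-230,-190,93,105,red); print(n,'knob top rect',cv2.minAreaRect(q[:,:2].astype(np.float32)))
    orr=(S>150)&(V>100)&(H>=6)&(H<16)
    q=sel(490,570,100,180,150,195,orr); print(n,'pad',cv2.minAreaRect(q[:,:2].astype(np.float32)))
    A=np.c_[q[:,:2]-[530,138],np.ones(len(q))]; 
    for _ in range(6):
        c=np.linalg.lstsq(A,q[:,2],rcond=None)[0]; e=q[:,2]-A@c; k=e>-2.; q=q[k];A=A[k]
    print('pad plane',c,len(q),abs(e).mean(), cv2.minAreaRect(q[:,:2].astype(np.float32)))
    g=(S>150)&(V>80)&(H>=50)&(H<70)
    q=sel(480,560,180,250,100,160,g); print(n,'tag z',np.sort(q[:,2])[[0,1,2,-3,-2,-1]].round(1), 'mean',q.mean(0)); 
    q=sel(480,560,180,250,135,160,g); print('tag top',cv2.minAreaRect(q[:,:2].astype(np.float32)),len(q),np.median(q[:,2]))
    blk=(V<60)
    q=sel(480,570,160,215,140,185,blk); print(n,'pointer',len(q),q[np.argsort(q[:,1])][::4].round(0).tolist())
E
python3 m2.py
```

```text
scene valve top ((642.0266723632812, -219.765625), (80.50959777832031, 96.81144714355469), 82.49821472167969) 99.58368332467124
scene valve foot ((654.2847290039062, -221.1830596923828), (111.84603881835938, 122.58708953857422), 82.4997787475586)
scene gear top ((728.77001953125, 176.76437377929688), (112.0887451171875, 109.95227813720703), 11.203386306762695)
scene base ((629.32080078125, 167.77845764160156), (252.5580596923828, 160.72877502441406), 11.40637493133545)
scene knob [ 554.4 -224.7   76.6] [ 576.6 -196.9  100.5]
scene knob top rect ((564.99072265625, -210.36920166015625), (20.84779930114746, 21.543025970458984), 82.31773376464844)
scene pad ((530.5780639648438, 137.99815368652344), (43.251705169677734, 36.30066680908203), 9.043140411376953)
pad plane [-2.08234830e-01 -3.89752812e-02  1.78595246e+02] 221 0.8435081571847534 ((531.1190185546875, 137.47500610351562), (43.70399475097656, 34.63887023925781), 11.74423885345459)
scene tag z [122.6 123.4 124.3 136.9 137.3 137.7] mean [523.11267736 215.30852328 131.90755625]
tag top ((518.45849609375, 213.38616943359375), (23.1685
[... 1049 characters left out ...]

side pad ((523.27783203125, 141.00389099121094), (44.963748931884766, 37.99226379394531), 11.364259719848633)
pad plane [-1.97234945e-01 -4.08534028e-02  1.78777538e+02] 102 0.9429065403644467 ((524.0081176757812, 141.90005493164062), (43.18828582763672, 37.89431381225586), 8.825556755065918)
side tag z [123.6 124.9 125.5 136.8 136.8 136.9] mean [506.88582939 219.12302097 131.9039448 ]
tag top ((508.06317138671875, 217.0952911376953), (21.871925354003906, 22.223665237426758), 5.054656505584717) 13 136.44909315547636
side pointer 27 [[523.0, 161.0, 175.0], [521.0, 166.0, 170.0], [522.0, 172.0, 172.0], [519.0, 177.0, 173.0], [514.0, 184.0, 173.0], [517.0, 189.0, 170.0], [513.0, 195.0, 175.0]]
```

```bash
cat >> h.py <<'E'
def to(x,y,z,yawdeg):
    """remaining yaw turn (about tool y) and then shift in the tool axes after the turn"""
    s=r.sense(); Rm=R.from_euler('xyz',s['tcp_rot']); p=s['eef_pos']
    Rt=R.from_euler('xyz',[-np.pi/2,0,np.radians(yawdeg)])
    rv=(Rm.inv()*Rt).as_rotvec(degrees=True)
    print('t',s['clock'],'p',p.round(1),'rot',np.degrees(s['tcp_rot']).round(2),'F',s['contact_force'].round(1),'open',round(s['opening'],3))
    print('turn deg',rv.round(2),'shift mm',Rt.inv().apply(np.array([x,y,z])-p).round(1))
E
python3 -c "
from h import *
to(562,-208.5,190,172.5)"
```

```text
t 0.1 p [ 173.1 -600.1  230.7] rot [ -90.07    0.   -163.91] F [-0.7  1.3  0.1] open 1.001
turn deg [7.000e-02 2.359e+01 1.000e-02] shift mm [-334.5   40.7 -439. ]
```

Emit:
send_rows:
  series:
    - [0, 0, 0, 0, 7.86, 0]
    - [0, 0, 0, 0, 7.86, 0]
    - [0, 0, 0, 0, 7.86, 0]
    - [-0.028, 0, -0.0366, 0, 0, 0]
    - [-0.028, 0, -0.0366, 0, 0, 0]
    - [-0.028, 0, -0.0366, 0, 0, 0]
    - [-0.028, 0, -0.0366, 0, 0, 0]
    - [-0.028, 0, -0.0366, 0, 0, 0]

```text
clock: 0.9
eef_pos: [336.7, -435.8, 231.1]
tcp_rot: [-1.571, -0.0, 3.011]
contact_force: [0.5, -1.4, -0.2]
opening: 0.998
```

Emit:
send_rows:
  series:
    - [-0.028, 0.004, -0.0366, 0, 0, 0]
    - [-0.028, 0.006, -0.0366, 0, 0, 0]
    - [-0.028, 0.006, -0.0366, 0, 0, 0]
    - [-0.028, 0.006, -0.0366, 0, 0, 0]
    - [-0.028, 0.006, -0.0366, 0, 0, 0]
    - [-0.028, 0.006, -0.0366, 0, 0, 0]
    - [-0.026, 0.006, -0.0366, 0, 0, 0]
    - [0, 0, 0, 0, 0, 0]

```text
clock: 1.7
eef_pos: [564.3, -204.6, 190.1]
tcp_rot: [-1.572, -0.0, 3.015]
contact_force: [-0.3, 1.0, -0.9]
opening: 0.998
```

```bash
python3 -c "
from h import *
import pickle
f=grab('wrist','w1.png');pickle.dump(f,open('w1.pkl','wb'))
to(562,-208.5,190,172.5)"
```

```text
t 1.75 p [ 562.6 -206.4  190.3] rot [-9.0030e+01 -7.0000e-02  1.7272e+02] F [-0.8 -0.5 -0.3] open 0.998
turn deg [0.03 0.22 0.07] shift mm [0.3 0.3 2.2]
```

View pics/w1.png

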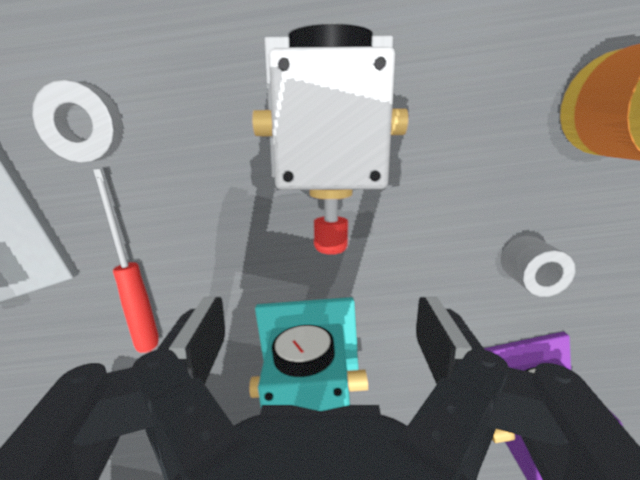

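The wrist view shows the aluminium block at the top centre and the red knob at (331,235), roughly centred between the jaws and square to them. I'll refine the knob position from this frame.

Run:
```python
from h import *
import pickle
f=pickle.load(open('w1.pkl','rb')); P=cloud(f)
hsv=cv2.cvtColor(f['frame'],cv2.COLOR_RGB2HSV).astype(int); H,S,V=[hsv[...,i] for i in range(3)]
red=(S>150)&(V>60)&((H<6)|(H>174))&(P[...,2]>60)&(abs(P[...,0]-562)<40)&(abs(P[...,1]+208)<40)
q=P[red]; print(len(q),q.min(0),q.max(0),q.mean(0)); t=q[q[:,2]>93]; print('top',cv2.minAreaRect(t[:,:2].astype(np.float32)),np.percentile(q[:,2],98))
u=np.array([np.cos(np.radians(-7.5)),np.sin(np.radians(-7.5))]);n=np.array([-u[1],u[0]])
print('along',np.percentile((q[:,:2]-[562,-208.5])@u,[1,99]),'across',np.percentile((q[:,:2]-[562,-208.5])@n,[1,99]))
m=(abs(P[...,2]-100)<3)&(S<60)&(abs(P[...,0]-648)<75)&(abs(P[...,1]+218)<65)
print('valve',cv2.minAreaRect(P[m][:,:2].astype(np.float32)), P[m].mean(0))
w=P[m];from numpy import *
a=(w[:,:2]-[562,-208.5])@u; b=(w[:,:2]-[562,-208.5])@n; print(percentile(a,[.5,2,98,99.5]),percentile(b,[.5,2,98,99.5]))
```

```text
992 [ 548.4015658  -225.52433754   80.8878679 ] [ 573.74681156 -199.03859692   99.40218514] [ 562.42805249 -212.42076986   95.00804148]
top ((560.7093505859375, -212.63491821289062), (20.996623992919922, 24.399181365966797), 82.54882049560547) 98.60696099797265
along [-12.10996665  11.16804838] across [-15.82110059   7.78931273]
valve ((642.348876953125, -222.20822143554688), (79.17921447753906, 89.69844818115234), 83.3653564453125) [ 645.35973611 -222.5187436    99.65899312]
[ 38.12983507  39.80784132 124.15948771 125.38002556] [-41.77942046 -40.36399935  34.44838059  35.79592089]
```

Emit:
send_rows:
  series:
    - [0.001, 0.0, 0.004, 0, 0, 0]
    - [0, 0.03, 0, 0, 0, 0]
    - [0, 0.03, 0, 0, 0, 0]
    - [0, 0.03, 0, 0, 0, 0]
    - [0, 0.02, 0, 0, 0, 0]
    - [0, 0.014, 0, 0, 0, 0]
    - [0, 0, 0, 0, 0, 0]
    - [0, 0, 0, 0, 0, 0]
  gripper: 0.7

```text
clock: 2.55
eef_pos: [560.1, -213.3, 67.9]
tcp_rot: [-1.571, 0.0, 3.01]
contact_force: [-0.1, 0.4, -0.3]
opening: 0.698
```

```bash
python3 -c "
from h import *
f=grab('wrist','w2.png');g=grab('side','s2.png')
to(561,-210.5,66,172.5)"
```

```text
t 2.65 p [ 560.8 -213.1   68.6] rot [-8.9970e+01  1.1000e-01  1.7249e+02] F [-0.4  0.6 -0.4] open 0.7
turn deg [-0.03 -0.01 -0.11] shift mm [ 0.2  2.6 -2.6]
```

View pics/w2.png

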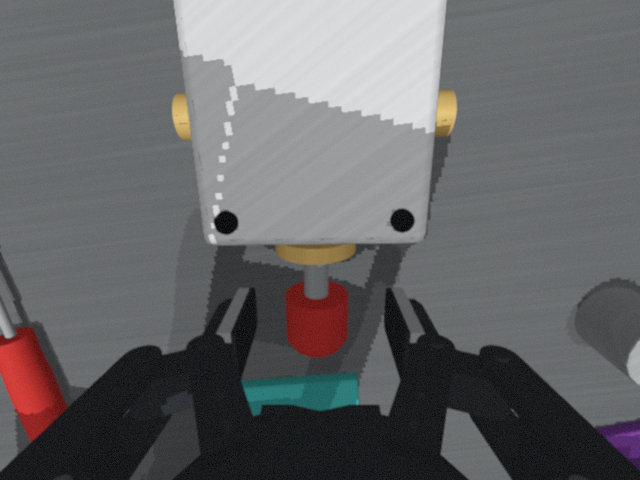

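The wrist view shows the knob at (317,320) between finger faces at about x=250 and x=390, so it is centred to about 1 mm. Now I'll grip it.

Emit:
send_rows:
  series:
    - [0, 0.002, 0, 0, 0, 0]
    - [0, 0, 0, 0, 0, 0]
    - [0, 0, 0, 0, 0, 0]
    - [0, 0, 0, 0, 0, 0]
    - [0, 0, 0, 0, 0, 0]
    - [0, 0, 0, 0, 0, 0]
    - [0, 0, 0, 0, 0, 0]
  gripper: 0
  squeeze: 50

```text
clock: 3.35
eef_pos: [560.5, -211.8, 66.0]
tcp_rot: [-1.572, 0.001, 3.011]
contact_force: [-0.3, 4.1, 5.1]
opening: 0.295
```

```bash
python3 -c "
from h import *
f=grab('wrist','w3.png')
to(561,-210.5,66,172.5)"
```

```text
t 3.4 p [ 560.5 -211.8   66. ] rot [-9.0040e+01  3.0000e-02  1.7251e+02] F [-1.1  4.5  5.4] open 0.303
turn deg [ 0.04  0.01 -0.03] shift mm [-0.3  0.  -1.3]
```

View pics/w3.png

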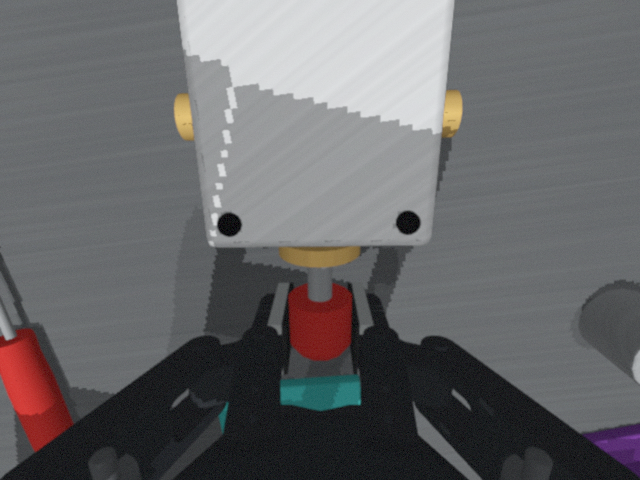

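The fingers hold the knob on both sides, with opening 0.30 (about 26 mm). Now I'll pull along the tool's +x.

Emit:
send_rows:
  series:
    - [0.007, 0, 0, 0, 0, 0]
    - [0.007, 0, 0, 0, 0, 0]
    - [0.007, 0, 0, 0, 0, 0]
    - [0.007, 0, 0, 0, 0, 0]
    - [0.007, 0, 0, 0, 0, 0]
    - [0.006, 0, 0, 0, 0, 0]
    - [0.002, 0, 0, 0, 0, 0]
    - [0, 0, 0, 0, 0, 0]

```text
clock: 4.2
eef_pos: [520.6, -207.1, 66.1]
tcp_rot: [-1.571, 0.007, 3.01]
contact_force: [12.6, 4.4, -4.6]
opening: 0.289
```

```bash
python3 -c "
from h import *
f=grab('wrist','w4.png');f=grab('side','s4.png')
to(521,-205,66,172.5)"
```

```text
t 4.3 p [ 520.6 -207.1   66.1] rot [-89.98   0.38 172.49] F [12.1  3.7 -3.5] open 0.297
turn deg [-0.02 -0.01 -0.38] shift mm [-0.1  0.1 -2.1]
```

View pics/w4.png

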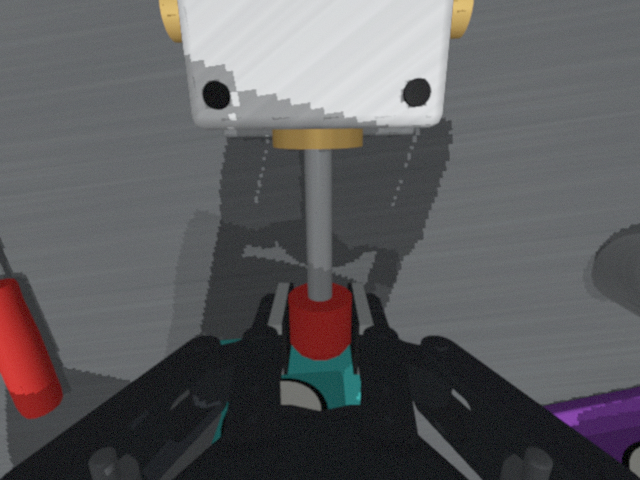

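The stem is now fully exposed and the tool moved 40 mm. The force is 12 N, against the outer stop, and the knob has not slipped in the grip (still at (319,320)). Now I'll push it home.

Emit:
send_rows:
  series:
    - [-0.007, 0, 0, 0, 0, 0]
    - [-0.007, 0, 0, 0, 0, 0]
    - [-0.007, 0, 0, 0, 0, 0]
    - [-0.007, 0, 0, 0, 0, 0]
    - [-0.007, 0, 0, 0, 0, 0]
    - [-0.007, 0, 0, 0, 0, 0]
    - [-0.003, 0, 0, 0, 0, 0]
    - [0, 0, 0, 0, 0, 0]

```text
clock: 5.1
eef_pos: [560.5, -211.8, 66.0]
tcp_rot: [-1.572, -0.004, 3.011]
contact_force: [-6.5, 5.5, 14.2]
opening: 0.297
```

```bash
python3 -c "
from h import *
f=grab('wrist','w5.png')
to(561,-210.5,66,172.5)"
```

```text
t 5.15 p [ 560.5 -211.8   66. ] rot [-90.06  -0.19 172.52] F [-6.6  5.9 14.8] open 0.293
turn deg [0.06 0.02 0.19] shift mm [-0.4 -0.  -1.3]
```

View pics/w5.png

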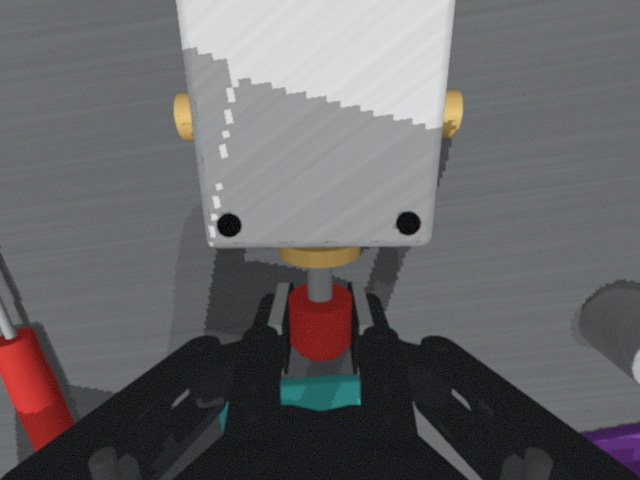

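The knob is home again: the picture and the TCP match the frame before the pull, with -6.6 N against the stop. Release and rise.

Emit:
send_rows:
  series:
    - [0, 0, 0, 0, 0, 0]
    - [0, 0, 0, 0, 0, 0]
    - [0, 0, 0, 0, 0, 0]
    - [0, 0, 0, 0, 0, 0]
    - [0, -0.02, 0, 0, 0, 0]
    - [0, -0.03, 0, 0, 0, 0]
    - [0, -0.04, 0, 0, 0, 0]
    - [0, -0.04, 0, 0, 0, 0]
  gripper: 0.7

```text
clock: 5.95
eef_pos: [561.6, -212.6, 196.2]
tcp_rot: [-1.571, -0.001, 3.011]
contact_force: [-0.5, 0.4, 0.9]
opening: 0.702
```

Emit:
send_rows:
  series:
    - [0, -0.04, 0, 0, 0, 0]
    - [0, -0.01, 0, 0, 0, 0]
    - [0, 0, 0, 0, -6.2, 0]
    - [0, 0, 0, 0, -6.2, 0]
    - [0, 0, 0, 0, -6.2, 0]
    - [0, 0, 0, 0, 0, 0]
  gripper: 0

```text
clock: 6.55
eef_pos: [561.7, -212.7, 244.5]
tcp_rot: [-1.571, -0.001, -2.946]
contact_force: [-0.0, -0.7, 0.5]
opening: -0.003
```

```bash
cat > k.py <<'E'
from h import *
f=grab('side','s6.png'); g=grab('scene','c6.png'); P=cloud(f)
hsv=cv2.cvtColor(f['frame'],cv2.COLOR_RGB2HSV).astype(int); H,S,V=[hsv[...,i] for i in range(3)]
for n,f in (('side',f),('scene',g)):
    P=cloud(f); hsv=cv2.cvtColor(f['frame'],cv2.COLOR_RGB2HSV).astype(int); H,S,V=[hsv[...,i] for i in range(3)]
    red=(S>150)&(V>60)&((H<6)|(H>174))&(P[...,2]>70)&(P[...,2]<105)&(abs(P[...,0]-545)<60)&(abs(P[...,1]+208)<30)
    q=P[red]; print(n,len(q)); 
    if len(q): print(q.min(0),q.max(0))
to(529,140,240,191.3)
E
python3 k.py
```

```text
side 72
[ 545.26197672 -223.0812384    75.81054798] [ 573.01555662 -193.41871572  100.80613626]
scene 109
[ 553.60145889 -223.48027339   75.94707226] [ 576.9667173  -196.70471252   99.95283961]
t 6.65 p [ 561.8 -212.7  244.6] rot [-9.0030e+01 -5.0000e-02 -1.6907e+02] F [-0.2 -0.2 -0.5] open 0.001
turn deg [ 0.03 -0.37  0.05] shift mm [ -36.9    4.6 -352.3]
```

Emit:
send_rows:
  series:
    - [-0.0042, 0, -0.044, 0, 0, 0]
    - [-0.0042, 0, -0.044, 0, 0, 0]
    - [-0.0042, 0, -0.044, 0, 0, 0]
    - [-0.0042, 0, -0.044, 0, 0, 0]
    - [-0.0042, 0, -0.044, 0, 0, 0]
    - [-0.0042, 0, -0.044, 0, 0, 0]
    - [-0.0042, 0, -0.044, 0, 0, 0]
    - [-0.0042, 0, -0.044, 0, 0, 0]

```text
clock: 7.45
eef_pos: [526.7, 140.8, 245.2]
tcp_rot: [-1.571, 0.0, -2.951]
contact_force: [1.1, 0.0, 0.0]
opening: -0.002
```

Emit:
send_rows:
  series:
    - [0, 0.02, 0, 0, 0, 0]
    - [0, 0.01, 0, 0, 0, 0]
    - [0, 0, 0, 0, 0, 0]

```text
clock: 7.75
eef_pos: [526.0, 138.6, 213.5]
tcp_rot: [-1.57, -0.003, -2.949]
contact_force: [0.0, 0.5, 0.8]
opening: -0.004
```

Run:
```python
from h import *
import pickle
f=grab('wrist','w7.png');pickle.dump(f,open('w7.pkl','wb'));g=grab('scene','c7.png')
cv2.imwrite('pics/c7z.png',cv2.resize(cv2.cvtColor(g['frame'],cv2.COLOR_RGB2BGR)[150:330,280:520],None,fx=3,fy=3,interpolation=cv2.INTER_CUBIC))
to(526,139,210,191.3)
P=cloud(f);hsv=cv2.cvtColor(f['frame'],cv2.COLOR_RGB2HSV).astype(int); H,S,V=[hsv[...,i] for i in range(3)]
o=(S>150)&(V>100)&(H>=6)&(H<16)&(P[...,2]>150)&(P[...,2]<195)
q=P[o]; print('pad',len(q),cv2.minAreaRect(q[:,:2].astype(np.float32)) if len(q) else 0)
g=(S>150)&(V>80)&(H>=50)&(H<70)&(P[...,2]>100)
q=P[g]; print('tag',len(q)); 
if len(q): print(q.mean(0),np.percentile(q[:,2],[5,50,95]))
```

```text
t 7.85 p [527.3 138.3 215.3] rot [-8.9990e+01 -4.0000e-02 -1.6901e+02] F [ 0.8 -0.6 -0.4] open 0.003
turn deg [-0.01 -0.31  0.04] shift mm [ 1.1  5.3 -0.9]
pad 3554 ((528.8001708984375, 137.967529296875), (40.386962890625, 35.670738220214844), 11.116680145263672)
tag 350
[520.68672867 209.27658352 132.04788421] [127.37127273 132.97361097 134.88399274]
```

View pics/w7.png

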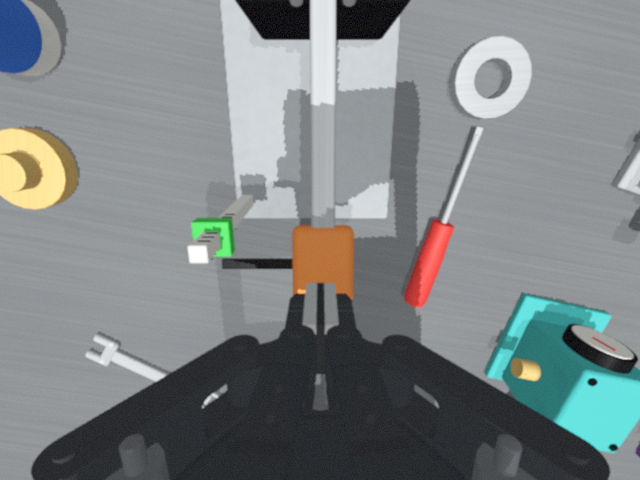

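View pics/c7z.png

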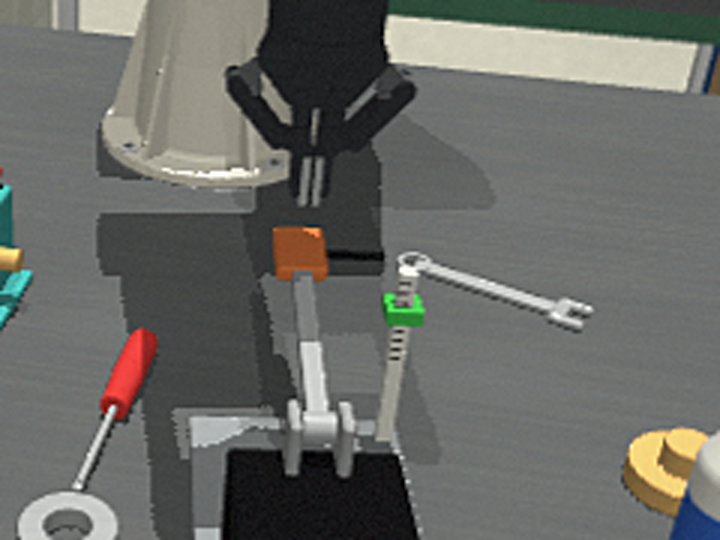

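The wrist view shows the shut fingers over the pad centreline (322,262), with the pointer (258,264) and the tag (212,240) clear of them. The scene close-up agrees. Next I'll press gently to somewhat above the target.

Emit:
send_rows:
  series:
    - [0, 0.012, 0, 0, 0, 0]
    - [0, 0.012, 0, 0, 0, 0]
    - [0, 0.01, 0, 0, 0, 0]
    - [0, 0.008, 0, 0, 0, 0]
    - [0, 0.008, 0, 0, 0, 0]
    - [0, 0.008, 0, 0, 0, 0]
    - [0, 0.006, 0, 0, 0, 0]
    - [0, 0, 0, 0, 0, 0]

```text
clock: 8.65
eef_pos: [525.7, 138.7, 150.2]
tcp_rot: [-1.571, -0.004, -2.948]
contact_force: [-6.7, -1.8, 9.3]
opening: -0.001
```

```bash
cat > lv.py <<'E'
from h import *
import sys,pickle
tag=sys.argv[1]
to(526,139,138.1,191.3)
fs={n:grab(n,f'{n}_{tag}.png') for n in ['scene','side','wrist']}
pickle.dump(fs,open(f'lv_{tag}.pkl','wb'))
for n,f in fs.items():
    P=cloud(f);hsv=cv2.cvtColor(f['frame'],cv2.COLOR_RGB2HSV).astype(int); H,S,V=[hsv[...,i] for i in range(3)]
    L=P-np.array([528.5,139.5,0]); c,s=np.cos(np.radians(11.3)),np.sin(np.radians(11.3))
    X=L[...,0]*c+L[...,1]*s; Y=-L[...,0]*s+L[...,1]*c; Z=P[...,2]
    m=(V<70)&(S<90)&(abs(X)<18)&(Y>28)&(Y<58)&(Z>85)&(Z<190)
    z=Z[m]; print(n,'pointer n',m.sum(),'z',np.percentile(z,[10,50,90]).round(1) if m.sum() else '', 'x',np.median(X[m]).round(1) if m.sum() else '')
    g=(S>150)&(V>80)&(H>=50)&(H<70)&(abs(Y-78)<22)&(abs(X)<25)&(Z>100)
    print('  tag n',g.sum(),'z',np.percentile(Z[g],[2,10,50,90,98]).round(1),'px rows',np.nonzero(g)[0].min(),np.nonzero(g)[0].max())
    o=(S>150)&(V>60)&(H>=6)&(H<16)&(abs(X)<35)&(abs(Y)<25)&(Z>85)&(Z<190)
    A=np.c_[X[o],np.ones(o.sum())]; q=Z[o]
    for _ in range(6):
        k=np.linalg.lstsq(A,q,rcond=None)[0]; e=q-A@k; A=A[e>-2];q=q[e>-2]
    print('  pad n',len(q),'slope,z@0',k.round(3))
E
python3 lv.py a
```

```text
t 8.65 p [525.7 138.7 150.2] rot [ -89.99   -0.2  -168.9 ] F [-6.7 -1.8  9.3] open -0.001
turn deg [-0.01 -0.2   0.2 ] shift mm [-0.3 12.1 -0.3]
scene pointer n 21 z [143.4 144.9 146. ] x -4.4
  tag n 89 z [124.9 126.5 133.4 135.5 136.1] px rows 248 258
  pad n 101 slope,z@0 [-1.50000e-02  1.50188e+02]
side pointer n 19 z [142.7 145.  145.8] x -6.7
  tag n 66 z [124.3 127.1 132.3 136.1 137.4] px rows 276 284
  pad n 75 slope,z@0 [-1.10000e-02  1.51052e+02]
wrist pointer n 602 z [143.8 144.7 145.4] x -5.4
  tag n 849 z [125.8 127.2 132.4 134.5 135.3] px rows 250 299
  pad n 1956 slope,z@0 [ -0.219 152.159]
```

At this hold the pad top is at about 150 mm, so the pad's middle is at about 143. The tag spans about 124.7 to 136.3 in all three cameras, so its middle is at about 130.5. Next: 10 mm down, then measure.

Emit:
send_rows:
  series:
    - [0, 0.004, 0, 0, 0, 0]
    - [0, 0.004, 0, 0, 0, 0]
    - [0, 0.002, 0, 0, 0, 0]
    - [0, 0, 0, 0, 0, 0]
    - [0, 0, 0, 0, 0, 0]

```text
clock: 9.3
eef_pos: [525.9, 138.7, 141.0]
tcp_rot: [-1.571, -0.003, -2.948]
contact_force: [-6.0, -1.8, 10.7]
opening: -0.0
```

```bash
python3 lv.py b; python3 -c "
import cv2,numpy as np
a=cv2.imread('pics/scene_b.png')[200:290,350:450]; b=cv2.imread('pics/side_b.png')[220:310,230:330]
cv2.imwrite('pics/lvb.png',np.hstack([cv2.resize(i,(400,360),interpolation=cv2.INTER_CUBIC) for i in (a,b)]))"
```

```text
t 9.3 p [525.9 138.7 141. ] rot [-8.999e+01 -1.600e-01 -1.689e+02] F [-6.  -1.8 10.7] open -0.0
turn deg [-0.01 -0.2   0.16] shift mm [-0.1  2.9 -0.2]
scene pointer n 28 z [132.8 135.  136.8] x -4.0
  tag n 86 z [123.6 126.5 133.3 135.8 136.4] px rows 248 258
  pad n 94 slope,z@0 [1.30000e-02 1.41207e+02]
side pointer n 18 z [133.5 135.  136.2] x -4.7
  tag n 65 z [125.6 127.7 133.2 136.  137.9] px rows 276 284
  pad n 77 slope,z@0 [2.40000e-02 1.41212e+02]
wrist pointer n 650 z [133.8 134.9 135.7] x -5.1
  tag n 1102 z [124.4 126.3 132.2 134.5 135.1] px rows 256 309
  pad n 1692 slope,z@0 [ -0.249 143.806]
```

View pics/lvb.png

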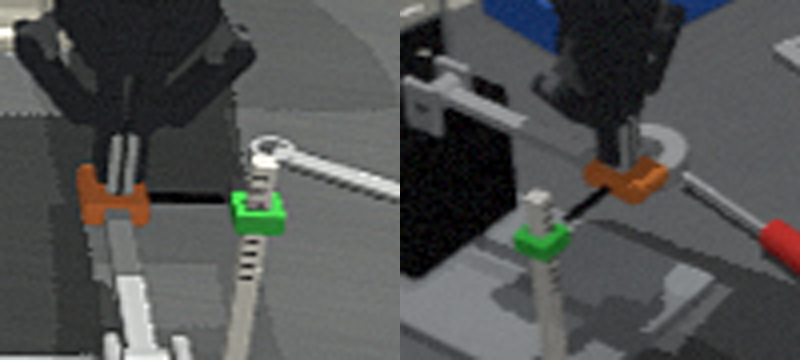

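View pics/wrist_b.png

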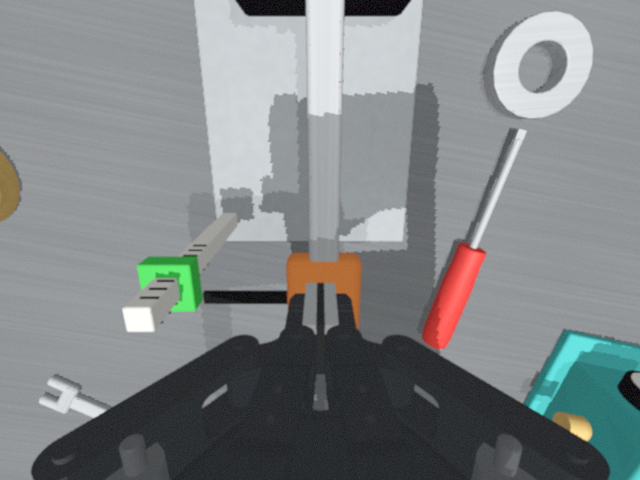

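The views show the pointer just above the tag's top edge in the scene view, so about 3 mm is left. I'll calibrate the pointer reading against the known rest height first.

Run:
```python
from h import *
import pickle
D=pickle.load(open('f0.pkl','rb')); D['wrist']=pickle.load(open('w7.pkl','rb'))
for n,f in D.items():
    P=cloud(f);hsv=cv2.cvtColor(f['frame'],cv2.COLOR_RGB2HSV).astype(int); H,S,V=[hsv[...,i] for i in range(3)]
    L=P-np.array([528.5,139.5,0]); c,s=np.cos(np.radians(11.3)),np.sin(np.radians(11.3))
    X=L[...,0]*c+L[...,1]*s; Y=-L[...,0]*s+L[...,1]*c; Z=P[...,2]
    m=(V<70)&(S<90)&(abs(X)<18)&(Y>28)&(Y<58)&(Z>85)&(Z<190)
    print(n,m.sum(),np.percentile(Z[m],[10,50,90]),np.median(X[m]))
```

```text
scene 35 [170.17864225 172.57439166 174.80302216] -0.5800392555413474
side 19 [170.30709038 173.30135017 175.55141328] -2.046385523909276
wrist 375 [171.84946388 172.68297042 173.59933272] -1.8479917717460008
```

The offsets are +0.8 to +1.5 mm, so the pointer is at about 134.1 now (pad plane agrees). It needs 3.5 mm down.

Emit:
send_rows:
  series:
    - [0, 0.002, 0, 0, 0, 0]
    - [0, 0.0015, 0, 0, 0, 0]
    - [0, 0, 0, 0, 0, 0]
    - [0, 0, 0, 0, 0, 0]
    - [0, 0, 0, 0, 0, 0]
    - [0, 0, 0, 0, 0, 0]

```text
clock: 10.05
eef_pos: [526.0, 138.8, 137.7]
tcp_rot: [-1.571, -0.003, -2.948]
contact_force: [-6.1, -2.6, 10.5]
opening: -0.004
```

```bash
python3 lv.py c; python3 lv.py d | grep -v tag; python3 -c "
import cv2,numpy as np
a=cv2.imread('pics/scene_c.png')[200:290,350:450]; b=cv2.imread('pics/side_c.png')[220:310,230:330]
cv2.imwrite('pics/lvc.png',np.hstack([cv2.resize(i,(400,360),interpolation=cv2.INTER_CUBIC) for i in (a,b)]))"
```

```text
t 10.05 p [526.  138.8 137.7] rot [-8.999e+01 -1.500e-01 -1.689e+02] F [-6.1 -2.6 10.5] open -0.004
turn deg [-0.01 -0.2   0.15] shift mm [-0.  -0.4 -0.2]
scene pointer n 25 z [130.2 131.6 189. ] x -2.8
  tag n 87 z [124.  126.  133.3 135.7 136.3] px rows 248 258
  pad n 87 slope,z@0 [4.8000e-02 1.3802e+02]
side pointer n 25 z [130.  132.4 187.3] x -4.4
  tag n 70 z [125.3 127.2 132.5 135.9 137.2] px rows 276 284
  pad n 65 slope,z@0 [5.30000e-02 1.38365e+02]
wrist pointer n 764 z [130.4 131.5 188.6] x -4.9
  tag n 1203 z [124.4 126.  132.2 134.5 135.1] px rows 259 313
  pad n 1644 slope,z@0 [ -0.243 140.494]
t 10.2 p [526.  138.8 137.7] rot [-8.9990e+01 -1.5000e-01 -1.6891e+02] F [-5.9 -1.  12.3] open 0.001
turn deg [-0.01 -0.21  0.15] shift mm [-0.  -0.4 -0.2]
scene pointer n 20 z [130.5 132.2 188.3] x -1.2
  pad n 87 slope,z@0 [4.10000e-02 1.37839e+02]
side pointer n 25 z [129.5 132.  187.3] x -5.6
  pad n 71 slope,z@0 [3.00000e-02 1.37822e+02]
wrist pointer n 768 z [130.5 131.4 188.3] x -4.9
  pad n 1767 slope,z@0 [ -0.18  139.745]
```

View pics/lvc.png

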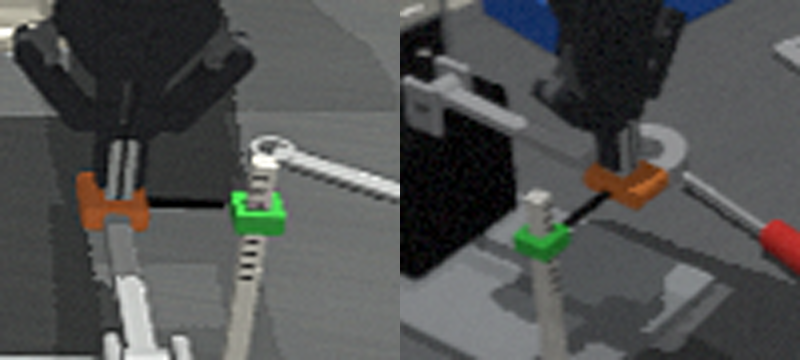

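View pics/scene_c.png

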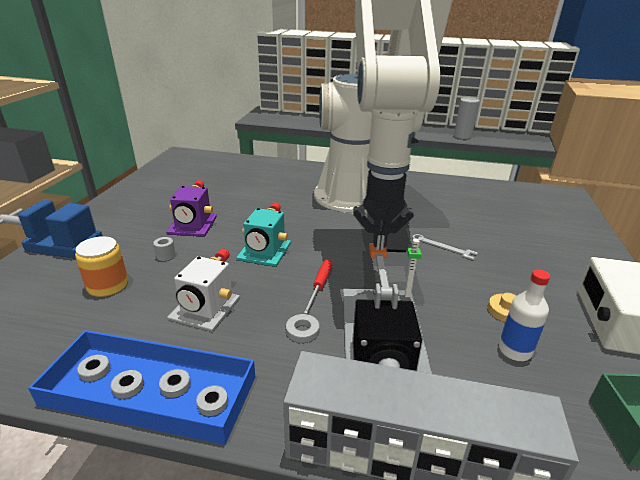

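Run:
```python
from h import *
import pickle
for n in ['scene','side','wrist']:
    zz=[]
    for t in 'abcd':
        f=pickle.load(open(f'lv_{t}.pkl','rb'))[n]
        P=cloud(f);hsv=cv2.cvtColor(f['frame'],cv2.COLOR_RGB2HSV).astype(int); H,S,V=[hsv[...,i] for i in range(3)]
        L=P-np.array([528.5,139.5,0]); c,s=np.cos(np.radians(11.3)),np.sin(np.radians(11.3))
        X=L[...,0]*c+L[...,1]*s; Y=-L[...,0]*s+L[...,1]*c; Z=P[...,2]
        g=(S>150)&(V>60)&(H>=45)&(H<75)&(abs(Y-78)<22)&(abs(X)<25)&(Z>100)
        # top face is brighter
        zz.append(np.c_[Z[g],V[g],X[g],Y[g]])
    q=np.vstack(zz); h,e=np.histogram(q[:,0],np.arange(120,141,1)); print(n,dict(zip(e.astype(int).tolist(),h.tolist())))
    for v0 in range(60,256,30):
        k=(q[:,1]>=v0)&(q[:,1]<v0+30); 
        if k.sum()>5: print('  V',v0,k.sum(),np.percentile(q[k,0],[5,50,95]).round(1))
```

```text
scene {120: 0, 121: 0, 122: 2, 123: 7, 124: 6, 125: 15, 126: 20, 127: 17, 128: 21, 129: 14, 130: 25, 131: 16, 132: 23, 133: 36, 134: 65, 135: 63, 136: 19, 137: 1, 138: 0, 139: 0}
  V 60 8 [130.6 132.1 134. ]
  V 90 8 [129.3 131.9 133.9]
  V 120 191 [124.2 129.6 134.5]
  V 150 23 [133.  134.6 136.2]
  V 180 20 [134.5 134.9 136.4]
  V 210 78 [133.4 135.  136.2]
  V 240 22 [134.7 135.6 136.7]
side {120: 0, 121: 0, 122: 0, 123: 2, 124: 4, 125: 6, 126: 12, 127: 22, 128: 20, 129: 17, 130: 16, 131: 18, 132: 27, 133: 28, 134: 39, 135: 31, 136: 18, 137: 6, 138: 2, 139: 1}
  V 90 141 [125.3 129.4 133.6]
  V 120 45 [132.  134.2 136.7]
  V 150 81 [132.8 135.1 137.6]
wrist {120: 0, 121: 0, 122: 1, 123: 24, 124: 118, 125: 204, 126: 271, 127: 279, 128: 279, 129: 298, 130: 303, 131: 301, 132: 386, 133: 896, 134: 867, 135: 108, 136: 0, 137: 0, 138: 0, 139: 0}
  V 90 15 [123.  123.9 142.8]
  V 120 2310 [124.9 128.9 132.6]
  V 150 779 [132.3 133.8 135. ]
  V 180 374 [132.8 133.9 134.9]
  V 210 865 [133.2 134.1 135.1]
```

Splitting the tag by face brightness gives top-face planes at 135.0 / 135.1 / 134.0 and side-face middles at 129.4 / 129.4 / 128.8. The tag's middle is therefore nearer 129.0 than 130.5, because the percentile extremes were noise-widened. The pointer at about 130.7 should go 1.8 mm lower.

Emit:
send_rows:
  series:
    - [0, 0.001, 0, 0, 0, 0]
    - [0, 0.0008, 0, 0, 0, 0]
    - [0, 0, 0, 0, 0, 0]
    - [0, 0, 0, 0, 0, 0]
    - [0, 0, 0, 0, 0, 0]
    - [0, 0, 0, 0, 0, 0]

```text
clock: 10.95
eef_pos: [526.1, 138.8, 135.9]
tcp_rot: [-1.571, -0.002, -2.948]
contact_force: [-7.0, -0.4, 10.1]
opening: -0.003
```

```bash
sed -i 's/(Z>85)&(Z<190)$/(Z>85)\&(Z<160)/' lv.py; for t in e f g; do python3 lv.py $t; done
python3 - <<'E'
from h import *
import pickle
for n in ['scene','side','wrist']:
    zz=[]
    for t in 'efg':
        f=pickle.load(open(f'lv_{t}.pkl','rb'))[n]
        P=cloud(f);hsv=cv2.cvtColor(f['frame'],cv2.COLOR_RGB2HSV).astype(int); H,S,V=[hsv[...,i] for i in range(3)]
        L=P-np.array([528.5,139.5,0]); c,s=np.cos(np.radians(11.3)),np.sin(np.radians(11.3))
        X=L[...,0]*c+L[...,1]*s; Y=-L[...,0]*s+L[...,1]*c; Z=P[...,2]
        g=(S>150)&(V>60)&(H>=45)&(H<75)&(abs(Y-78)<22)&(abs(X)<25)&(Z>100)
        zz.append(np.c_[Z[g],V[g]])
    q=np.vstack(zz); top=q[:,1]>150; print(n,'top',np.median(q[top,0]),'sidefaces',np.percentile(q[~top,0],[5,50,95]))
E
```

```text
t 10.95 p [526.1 138.8 135.9] rot [-8.999e+01 -1.400e-01 -1.689e+02] F [-7.  -0.4 10.1] open -0.003
turn deg [-0.01 -0.2   0.14] shift mm [ 0.  -2.2 -0.2]
scene pointer n 27 z [127.7 129.6 131.2] x -2.9
  tag n 89 z [124.1 126.9 133.1 135.5 136.4] px rows 248 258
  pad n 89 slope,z@0 [6.40000e-02 1.35821e+02]
side pointer n 18 z [127.1 128.3 131.5] x -3.5
  tag n 68 z [123.8 126.3 132.9 136.2 138.5] px rows 276 284
  pad n 80 slope,z@0 [6.60000e-02 1.35961e+02]
wrist pointer n 617 z [128.2 129.3 130.1] x -4.9
  tag n 1213 z [124.8 126.3 132.4 134.5 135.2] px rows 261 315
  pad n 2059 slope,z@0 [-1.40000e-02  1.36093e+02]
t 11.1 p [526.  138.8 135.9] rot [-8.999e+01 -1.400e-01 -1.689e+02] F [-6.3 -0.8 10.9] open 0.006
turn deg [-0.01 -0.2   0.14] shift mm [ 0.  -2.2 -0.2]
scene pointer n 27 z [128.2 129.4 131. ] x -2.7
  tag n 89 z [124.5 125.8 132.5 135.5 136.1] px rows 248 258
  pad n 91 slope,z@0 [6.70000e-02 1.35677e+02]
side pointer n 15 z [126.4 129.6 130.9] x -4.9
  tag n 68 z [125.3 127.1 132.4 134.9 136.7] px rows 276 284
  pad n 71 slope,z@0 [7.80000e-02 1.36282e+02]
wrist p
[... 318 characters left out ...]
er n 29 z [127.8 129.9 130.9] x -2.9
  tag n 89 z [124.2 126.6 133.  135.5 136.5] px rows 248 258
  pad n 90 slope,z@0 [3.80000e-02 1.36196e+02]
side pointer n 16 z [127.9 129.3 131.1] x -4.8
  tag n 68 z [123.7 126.9 132.7 135.7 137.5] px rows 276 284
  pad n 78 slope,z@0 [7.30000e-02 1.36156e+02]
wrist pointer n 629 z [128.3 129.3 130.1] x -5.2
  tag n 1208 z [124.8 126.4 132.4 134.5 135. ] px rows 261 315
  pad n 2051 slope,z@0 [-1.90000e-02  1.36175e+02]
scene top 134.93519355876032 sidefaces [124.51206928 130.11373218 134.53539792]
side top 134.70415069629405 sidefaces [124.94121849 131.21110792 136.04583542]
wrist top 133.9555803275067 sidefaces [124.98153215 128.75886053 132.32458445]
```

The pointer is now at about 128.8 and the tag's middle at about 129 (128 to 130 across cameras). The pose and force are steady. I'll do a last check of the knob and the loose things, then hand in.

Run:
```python
from h import *
import pickle
a=pickle.load(open('f0.pkl','rb'))['scene']['frame'].astype(int); f=pickle.load(open('lv_g.pkl','rb'))['scene']; b=f['frame'].astype(int)
d=abs(a-b).max(2)>60
for n,(u,v) in dict(knob=(222,254),screwdriver=(320,280),bearing=(302,328),bushing=(164,248),can=(103,266),cleaner=(523,320),gear=(505,305),wrench=(445,247)).items(): print(n,d[v-12:v+12,u-12:u+12].mean().round(3))
P=cloud(f);hsv=cv2.cvtColor(f['frame'],cv2.COLOR_RGB2HSV).astype(int); H,S,V=[hsv[...,i] for i in range(3)]
red=(S>150)&(V>60)&((H<6)|(H>174))&(P[...,2]>70)&(P[...,2]<105)&(abs(P[...,0]-545)<60)&(abs(P[...,1]+208)<30)
print('knob',P[red].min(0).round(1),P[red].max(0).round(1))
print(r.sign_off()); s=r.sense(); print(s['eef_pos'],s['contact_force'],s['clock'])
```

```text
knob 0.0
screwdriver 0.002
bearing 0.0
bushing 0.0
can 0.0
cleaner 0.0
gear 0.0
wrench 0.0
knob [ 552.1 -223.8   78.3] [ 576.5 -197.4   99.8]
the job is handed in; nothing more can be done
None
the job is handed in; nothing more can be done
```

The job is handed in, at about 11.3 s on the clock, with the arm still holding the lever at the tag.

- **Vent valve:** I gripped the red knob, pulled it 40 mm out to its stop, and pushed it home again. The gripper's position and the wrist picture after the push matched those from before the pull. A final scene picture showed the knob unchanged from the start.
- **Test lever:** I pressed the pad down with the shut fingers in small steps, always well above the bottom stop. At hand-in the gripper held steady at about 11 N, with the pointer about 128.8 mm above the bench.
- **Tag height:** My first reading of the tag's middle, 130.5 mm, was too high because of depth noise. Separating its top and side faces gave about 129 mm, so I lowered the lever another 1.8 mm. The cameras still disagree by about 1 to 2 mm: the wrist camera puts the tag's top face at 134.0, the other two at 134.7 to 135.1. The match is therefore good to about 1 to 1.5 mm.
- **Loose items:** Comparing the scene picture with the one from the start showed no change at the screwdriver, bearing, bushing, can, cleaner or gear.

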